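Rest sealed cartridges in their rocker, heavy end down

ROBOT

A 6-joint arm with a two-finger parallel gripper is mounted at the origin on a cart in front of the work surface, level with it; the furniture and walls round the work are solid. World frame = base frame: x ahead of the robot, y to its left, z up, the work surface at z = 0. Lengths are in mm, angles in rad, forces in N, time in s.
With the tool pointing down it reaches from about 350 to 775 mm from the base axis. Payload 7.3 kg.
Tool frame: the origin (TCP) lies at the very end of the fingers, on their centre line; the grasp point (between the pads) lies bot.grip_point_offset behind it (bot.grip_point_offset is the distance from the TCP to the grasp point, in mm); z points along the fingers, y is the line along which they close (so a half turn about z gives the same grasp; the last joint's range is limited). The gripper opens to 92 mm and grips with 3 to 60 N. Pads are 19 mm wide; open, the fingers measure 130 mm over their backs; the gripper's body (75 mm by 190 mm) begins 47 mm behind the grasp point.
Start: joints at [-1.295, 0.342, 1.524, -0, 1.275, -0.146], TCP at [214.961, -478.998, 197.941] pointing down, gripper open.
Joint ranges: [-2.53, 2.53], [-0.77, 2.02], [0.04, 2.7], [-1, 4.14], [0.28, 2.66], [-3.11, 3.11]. Speed limits (rad/s): [2.57, 2.57, 3.14, 3.14, 3.14, 3.14].

INTERFACE

Orientations are given as [roll, pitch, yaw] about the fixed x, y, z axes, in that order (R = Rz(yaw) Ry(pitch) Rx(roll)).
In Python, from plant import bot gives the robot as it stands. The module is installed in compiled form; this text tells all that it offers.
- The arm moves only by the tool carry_out, never from a script. Its argument "plan" is a list of rows, each an object of numbers: "tx", "ty", "tz": the shift along the world's x, y, z in mm; "rx", "ry", "rz": the turn, a rotation vector about the world's x, y, z in rad. A call has 1 to 12 rows; each row shifts and turns the commanded pose from where the row before left it; what a row does not reach is not made up. A row lasts 1/10 s, in which the tool goes at most 50 mm and 8.59 degrees, less where a joint would pass 70% of its speed; a pose out of reach is approached as far as the arm can. A call with a gripper value outside its range is refused whole. "gripper" is the closure, from 0 (fully open) to 1 (shut), set as the call begins (left out, the last holds). The fingers move at their own pace and stop on an object; the grip force is fixed at half the most. Time passes only in rows, so rows that do not move let the fingers close. It gives the time, the measured TCP pose, the force, the opening and the grip force at its end, in the units of the state.
- bot.get_obs(): the state, without advancing time (a new reading comes with each control period).
- bot.capture(name): name is "scene" or "top"; returns the picture (420x560x3 uint8, red, green, blue); there is no depth.
- bot.camera_model(name): a dict with "camera_matrix" (3x3 intrinsics, pixels), "R" (3x3) and "t" (3): a world point X has camera coordinates R X + t. Camera axes: x right, y down, z forward; pixel columns grow to the right and rows downward; lengths in mm; the calibration is good to about 2 mm. A picture is of the moment at which its call begins. camera_model takes no time and is no camera call.
- bot.close_job(): hands the job in; it is judged then, once.
The state is a dict: "time": time; "joint_positions": joint angles; "dq": joint speeds; "tau": joint torques, N m; "tool_pos": TCP position; "tcp_rot": TCP orientation; "contact_force": force on the tool from outside, world axes, zero at the start; "moment": the same for the moment, N m; "grip_width": finger opening in mm; "finger_force": force on a finger pad.
Only numpy, scipy, OpenCV 4.12 (cv2) and the standard library are available. Lean on these libraries where they do the work, as an engineer would, in place of code of your own. Each camera call takes 0.05 s, during which the arm holds its last target. There are 200 camera calls.

TASK

Each of the two sealed cartridges has a heavy slug sealed in one end, which cannot be seen: lift it a little to feel or see which end is heavy. Then lay one cartridge in each cradle of the rocker stand, heavy end at the blue yoke, and let go, so that both cradles stay tipped down at their blue end. Do not let a cradle tip down at its grey end on the way, and leave the tape roll, the petri dish and the marker where they are.

Things in the scene. Friction and masses are not known exactly. Their poses are not given: they have to be found in the camera images.
- cartridge_one: sealed cartridge, 160 mm long, same from end to end: aluminium tube 28 mm in diameter, orange round grip collar (32 mm in diameter, 14 mm wide) at its middle, black square cap (34 x 34 x 20 mm) on each end. Lies on its caps, axis 17 mm up. Origin on the axis at the middle of the collar, x along the tube. A steel slug is sealed in the +x or the -x end: not visible, drawn anew for each cartridge and run
- cartridge_two: same make as cartridge_one. Weighs 0.38 to 0.5 kg; the slug (0.24 to 0.36 kg) sits 36 mm from the middle, so it balances about 22 mm to that side of the collar. Lifted by the collar in a light grip (3 to 5 N) it turns between the fingers and the heavy end droops or stays on the bench; a firm grip (30 N or more) holds it level and carries about 0.1 N m about the collar
- seat_left (a point): point in the left cradle where the middle of a cartridge belongs, 75 mm above the bench with the cradle level. x points along the cradle to its blue end, y left, z up; it tilts with the cradle, whose pivot is 35 mm below it. The tube rests in two V-shaped yokes 44 mm to either side (blue at +x, grey at -x), caps outside them, with 10 mm of play lengthwise each way
- seat_right (a point): the same point in the right cradle, 90 mm beside the left one. Yokes: 90 degree V, 10 mm thick, mouth about 57 mm wide, top edges 9 mm above this point. Between the yokes there is only a 14 mm wide beam 30 mm below the point, so fingers fit beside the tube
- cradle_left (a joint): tilt of the left cradle, rad: 0 level (empty, kept about level by a weak spring), +0.22 blue end fully down, -0.22 grey end fully down. Damped: it tips in about a second to the side on which the load is heavier
- cradle_right (a joint): tilt of the right cradle, rad: 0 level (empty, kept about level by a weak spring), +0.22 blue end fully down, -0.22 grey end fully down. Damped: it tips in about a second to the side on which the load is heavier
- stand: rocker stand: grey plate 170 mm (x) by 200 mm (y), 10 mm thick, fixed to the bench, carrying the two parallel cradles; origin at the centre of its underside, x towards the blue ends
- tape_roll: yellow roll of tape lying flat, 68 mm across, 19 mm high; origin at the centre of its underside; leave it alone
- petri_dish: clear petri dish, 64 mm across, 18 mm high; origin at the centre of its underside; leave it alone
- marker: black marker pen, 137 mm long along its y, 14 mm thick; origin under its middle; leave it alone

How it is judged:
By the outcome, as a careful person would: the job done as asked, in the order asked, and still so for the second after the job is handed in, with the robot touching nothing.
It also fails if it takes over 69 s, if anything falls off the work surface, if the arm or the gripper's body presses on something with over 40 N, if the wrist force passes 120 N, or if a joint passes its speed limit or range.

## Working session

There is one attempt and no reset: what is moved stays moved. The work goes in short steps, Python scripts to look and compute and a tool call to move; the robot and the scene stay as the last step left them, time stands still between calls to the robot, and variables do not carry over. Pictures are saved under pics/ and viewed, at most 10 in all, crops included, and the job is handed in when it is done.

Besides the shell and the picture viewer there is one more tool, called after "Call:" as name(argument=value, ...), one argument or row to a line, values as JSON. carry_out: Moves the arm, as the interface text tells. Its arguments: {"type":"object","properties":{"plan":{"type":"array"},"gripper":{"type":"number"}},"required":["plan"]}

```bash
mkdir -p pics
python3 - <<'E'
from plant import bot
import cv2
print(bot.get_obs(), bot.grip_point_offset)
for n in("scene","top"):
    im=bot.capture(n); cv2.imwrite(f"pics/{n}0.png",im[:,:,::-1]); m=bot.camera_model(n); print(n,m)
E
```

```text
{'time': 0.0, 'joint_positions': array([-1.29498748e+00,  3.42716545e-01,  1.52503851e+00, -2.54272275e-05,
        1.27538797e+00, -1.45985597e-01]), 'dq': array([-6.19247300e-04,  1.12498596e-03,  4.81641263e-04,  6.08838718e-05,
       -6.47245776e-04,  1.23633669e-03]), 'tau': array([ 5.45005321e-06, -4.31244493e+01, -2.44225931e+01,  7.17272842e-02,
        5.58691949e-02, -1.20254103e-04]), 'tool_pos': array([ 214.82698783, -478.530977  ,  197.2407011 ]), 'tcp_rot': array([-3.14005523e+00, -2.01473976e-04,  4.21801709e-01]), 'contact_force': array([0.181571  , 0.71034788, 0.04735342]), 'moment': array([ 0.04616827,  0.05826167, -0.04131991]), 'finger_force': 0.0, 'grip_width': 91.82490993204699} 18.8
scene {'camera_matrix': array([[448.22600347,   0.        , 285.18909104],
       [  0.        , 448.22600347, 209.45351223],
       [  0.        ,   0.        ,   1.        ]]), 'R': array([[-0.84277115, -0.53824745,  0.00514433],
       [-0.23615021,  0.36113464, -0.90211687],
       [ 0.48370431, -0.76149291, -0.4314611 ]]), 't': array([ 440.73404647,  196.26057724, 1096.48767195])}
top {'camera_matrix': array([[531.48922209,   0.        , 283.0286904 ],
       [  0.        , 531.48922209, 204.55144375],
       [  0.        ,   0.        ,   1.        ]]), 'R': array([[-0.0121994 , -0.99983202, -0.01367848],
       [-0.98615354,  0.01429281, -0.16521777],
       [ 0.16538552,  0.01147352, -0.98616225]]), 't': array([  17.68842428,  524.08664302, 1288.62429701])}
```

View pics/top0.png

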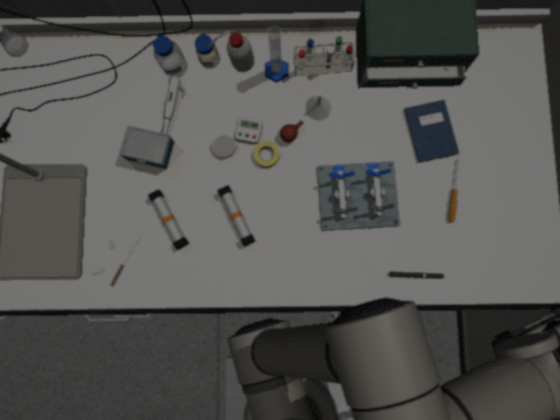

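View pics/scene0.png

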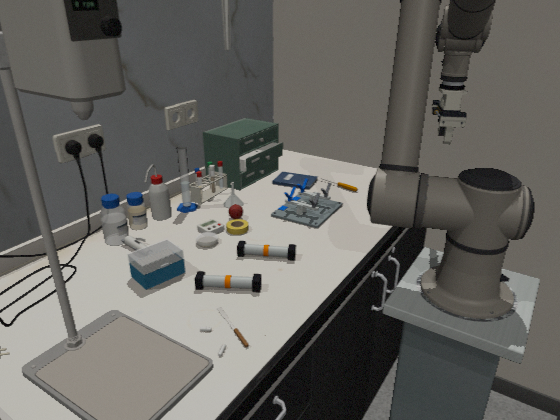

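The top view (image up = +x, left = +y) shows the cartridges at about (168,218) and (236,215), and the stand at (357,196) with its blue yokes at the top. The roll is at (266,153), the dish at (223,147) and the marker at (416,275).

```bash
cat > h.py <<'E'
import numpy as np, cv2
from plant import bot
def ray(cam,uv,z):
    m=bot.camera_model(cam);K,R,t=m["camera_matrix"],m["R"],m["t"]
    d=R.T@np.linalg.inv(K)@np.array([uv[0],uv[1],1.]);c=-R.T@t
    return c+d*(z-c[2])/d[2]
def proj(cam,X):
    m=bot.camera_model(cam);p=m["camera_matrix"]@(m["R"]@np.array(X,float)+m["t"]);return p[:2]/p[2]
def blobs(mask,amin=15):
    n,l,s,c=cv2.connectedComponentsWithStats(mask.astype(np.uint8))
    return [(s[i,4],c[i],np.argwhere(l==i)[:,::-1]) for i in range(1,n) if s[i,4]>=amin]
E
python3 - <<'E'
from h import *
np.set_printoptions(precision=1,suppress=True)
im=cv2.imread("pics/top0.png");hsv=cv2.cvtColor(im,cv2.COLOR_BGR2HSV);H,S,V=cv2.split(hsv)
roi=np.zeros(H.shape,bool);roi[180:255,140:262]=1
for a,c,p in blobs((H>5)&(H<20)&(S>130)&roi): print("collar",a,c,ray("top",c,17))
for a,c,p in blobs((V<50)&roi): print("cap",a,c,ray("top",c,20))
roi[:]=0;roi[155:235,310:405]=1
for a,c,p in blobs((H>100)&(H<125)&(S>130)&roi): print("blue",a,c,ray("top",c,80))
m=((S>20)|(V<110))&roi
m=cv2.morphologyEx(m.astype(np.uint8),cv2.MORPH_OPEN,np.ones((5,5)))
a,c,p=max(blobs(m),key=lambda b:b[0]);print("stand",a,c,p.min(0),p.max(0))
r=cv2.minAreaRect(p.astype(np.float32));b=cv2.boxPoints(r);print(r)
P=[ray("top",q,10) for q in b];print(np.array(P),np.mean(P,0))
print([np.linalg.norm(P[i]-P[i-1]) for i in range(4)])
c1=cv2.resize(im[155:235,310:405],None,fx=6,fy=6,interpolation=2)
s=cv2.imread("pics/scene0.png")[170:235,265:350];s=cv2.resize(s,None,fx=2.6,fy=2.6)
can=np.zeros((480,795,3),np.uint8);can[:480,:570]=c1;can[:169,570:791]=s
cv2.imwrite("pics/crop1.png",can)
E
```

```text
collar 43 [235.3 214.7] [504.2 133.1  17. ]
collar 46 [167.6 218. ] [498.1 306.2  17. ]
cap 74 [223.7 190.6] [566.8 162.8  20. ]
cap 80 [154.9 194.8] [558.5 339.8  20. ]
cap 96 [247.1 240.1] [438.6 102.8  20. ]
cap 105 [180.2 243. ] [433.5 272.1  20. ]
blue 144 [375.3 169.9] [ 601.2 -217.7   80. ]
blue 147 [339.5 172.3] [ 596.7 -129.5   80. ]
stand 5205 [357.1 196.3] [315 161] [400 231]
((357.3462829589844, 196.04086303710938), (66.9942855834961, 82.02745056152344), 86.42366790771484)
[[ 632.6  -71.6   10. ]
 [ 643.  -284.6   10. ]
 [ 467.9 -286.9   10. ]
 [ 457.7  -78.4   10. ]] [ 550.3 -180.4   10. ]
[np.float64(175.0852801603585), np.float64(213.22070185128743), np.float64(175.09499480239916), np.float64(208.74955177211183)]
```

View pics/crop1.png

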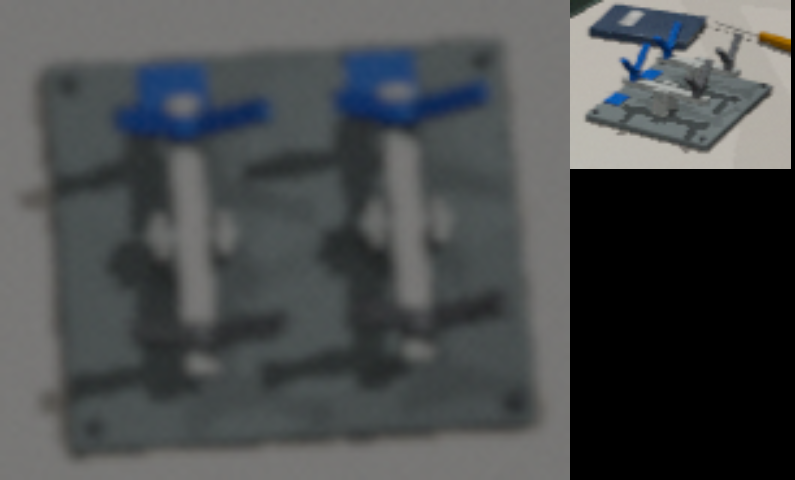

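The crop shows two beams with their tops at about (187,150)-(203,365) and (400,140)-(418,355). The blue V tips are at (118,120)/(270,107) and (338,103)/(488,92), and the grey tips at (132,330)/(284,322) and (355,312)/(503,303).

Run:
```python
from h import *
np.set_printoptions(precision=1,suppress=True)
f=lambda x,y,z:ray("top",((x+.5)/6-.5+310,(y+.5)/6-.5+155),z)
P=np.array([f(42,68,10),f(502,40,10),f(535,425,10),f(72,455,10)]);print(P,P.mean(0))
print("plate yaw", [np.degrees(np.arctan2(*(a-b)[[1,0]])) for a,b in((P[0],P[3]),(P[1],P[2]))],[np.degrees(np.arctan2(*(a-b)[:2]))for a,b in((P[3],P[2]),(P[0],P[1]))])
for n,t in dict(L=[(118,120),(270,107),(132,330),(284,322)],R=[(338,103),(488,92),(355,312),(503,303)]).items():
    T=np.array([f(*q,84) for q in t]);B=(T[0]+T[1])/2;G=(T[2]+T[3])/2
    print(n,B,G,(B+G)/2,np.linalg.norm(B-G),np.degrees(np.arctan2(*(B-G)[[1,0]])))
for a,b in(((187,150),(203,365)),((400,140),(418,355))):
    A=f(*a,45);B=f(*b,45);print("beam",A,B,np.degrees(np.arctan2(*(A-B)[[1,0]])))
```

```text
[[ 630.5  -77.4   10. ]
 [ 639.9 -276.8   10. ]
 [ 471.8 -283.    10. ]
 [ 461.7  -86.3   10. ]] [ 551.  -180.9   10. ]
plate yaw [np.float64(3.021386665384796), np.float64(2.1044384911760803)] [np.float64(-2.9378710949835956), np.float64(-2.68668122342977)]
L [ 592.6 -135.    84. ] [ 504.6 -138.    84. ] [ 548.6 -136.5   84. ] 87.966979104687 1.92975904355268
R [ 597.9 -224.5   84. ] [ 510.9 -227.3   84. ] [ 554.4 -225.9   84. ] 87.00129554652298 1.8523105892032847
beam [ 585.8 -135.6   45. ] [ 494.4 -139.5   45. ] 2.4368302364678267
beam [ 588.7 -225.    45. ] [ 497.4 -228.7   45. ] 2.3212229732188927
```

Call:
carry_out(
  plan=[
    {"tx": 16, "ty": 34},
    {"tx": 16, "ty": 34},
    {"tx": 16, "ty": 34},
    {"tx": 16, "ty": 34},
    {"tx": 16, "ty": 34},
    {"tx": 16, "ty": 34},
    {"tx": 16, "ty": 34},
    {"tx": 16, "ty": 34},
    {"tx": 16, "ty": 34},
    {"tx": 16, "ty": 34},
    {"tx": 16, "ty": 34},
    {"tx": 16, "ty": 34},
  ],
  gripper=0,
)

```text
invalid input at $.plan[0]: expected keys tx, ty, tz, rx, ry, rz
```

Call:
carry_out(
  plan=[
    {"tx": 16, "ty": 34},
    {"tx": 16, "ty": 34},
    {"tx": 16, "ty": 34},
    {"tx": 16, "ty": 34, "tz": -15},
    {"tx": 16, "ty": 34, "tz": -25},
    {"tx": 16, "ty": 34, "tz": -30, "rz": 0.016},
    {"tz": -40},
    {"tz": -30},
    {},
  ],
)

```text
invalid input at $.plan[0]: expected keys tx, ty, tz, rx, ry, rz
```

```bash
cat > mom.py <<'E'
from h import *
import sys
np.set_printoptions(precision=3,suppress=True)
M=[];F=[]
for i in range(8):
    im=bot.capture("scene" if i<7 else "top");o=bot.get_obs();M.append(o["moment"]);F.append(o["contact_force"])
    if i>=6 and len(sys.argv)>1: cv2.imwrite(f"pics/{sys.argv[1]}_{i}.png",im[:,:,::-1])
print(o["time"],o["tool_pos"],o["tcp_rot"],o["joint_positions"],"w",o["grip_width"],o["finger_force"])
m=np.mean(M,0);y=o["tcp_rot"][2]
print("M",m,np.std(M,0),"F",np.mean(F,0)," moment about horiz. normal (n=-sin,cos):",m[:2]@[-np.sin(y),np.cos(y)])
E
python3 mom.py pre
```

```text
0.5 [ 214.953 -478.961  197.933] [3.142 0.    0.422] [-1.295  0.342  1.524 -0.     1.275 -0.146] w 91.88718863803643 0.0
M [ 0.005  0.004 -0.009] [0.029 0.03  0.021] F [0.061 0.135 0.135]  moment about horiz. normal (n=-sin,cos): 0.0013685285878808425
```

Call:
carry_out(
  plan=[
    {"tx": 16, "ty": 34, "tz": 0, "rx": 0, "ry": 0, "rz": 0},
    {"tx": 16, "ty": 34, "tz": 0, "rx": 0, "ry": 0, "rz": 0},
    {"tx": 16, "ty": 34, "tz": 0, "rx": 0, "ry": 0, "rz": 0},
    {"tx": 16, "ty": 34, "tz": 0, "rx": 0, "ry": 0, "rz": 0},
    {"tx": 16, "ty": 34, "tz": 0, "rx": 0, "ry": 0, "rz": 0},
    {"tx": 16, "ty": 34, "tz": 0, "rx": 0, "ry": 0, "rz": 0},
    {"tx": 16, "ty": 34, "tz": 0, "rx": 0, "ry": 0, "rz": 0},
    {"tx": 16, "ty": 34, "tz": 0, "rx": 0, "ry": 0, "rz": 0},
    {"tx": 16, "ty": 34, "tz": 0, "rx": 0, "ry": 0, "rz": 0},
    {"tx": 16, "ty": 34, "tz": 0, "rx": 0, "ry": 0, "rz": 0},
    {"tx": 16, "ty": 34, "tz": 0, "rx": 0, "ry": 0, "rz": 0},
    {"tx": 16, "ty": 34, "tz": 0, "rx": 0, "ry": 0, "rz": 0},
  ],
  gripper=0,
)

```text
time: 1.7
tool_pos: [407.5, -69.5, 198.2]
tcp_rot: [3.141, -0.001, 0.422]
contact_force: [-0.3, -0.2, -0.5]
grip_width: 91.8
finger_force: 0.0
```

Call:
carry_out(
  plan=[
    {"tx": 16, "ty": 34, "tz": 0, "rx": 0, "ry": 0, "rz": 0},
    {"tx": 16, "ty": 34, "tz": 0, "rx": 0, "ry": 0, "rz": 0},
    {"tx": 16, "ty": 34, "tz": 0, "rx": 0, "ry": 0, "rz": 0},
    {"tx": 16, "ty": 34, "tz": -15, "rx": 0, "ry": 0, "rz": 0},
    {"tx": 16, "ty": 34, "tz": -25, "rx": 0, "ry": 0, "rz": 0},
    {"tx": 16, "ty": 34, "tz": -30, "rx": 0, "ry": 0, "rz": 0.016},
    {"tx": 0, "ty": 0, "tz": -40, "rx": 0, "ry": 0, "rz": 0},
    {"tx": 0, "ty": 0, "tz": -30, "rx": 0, "ry": 0, "rz": 0},
    {"tx": 0, "ty": 0, "tz": 0, "rx": 0, "ry": 0, "rz": 0},
  ],
)

```text
time: 2.6
tool_pos: [499.8, 133.0, 54.3]
tcp_rot: [-3.139, 0.008, 0.439]
contact_force: [0.2, -0.6, -0.2]
grip_width: 91.7
finger_force: 0.0
```

```bash
python3 mom.py pre
```

```text
3.0 [503.783 132.91   59.317] [ 3.141 -0.002  0.437] [ 0.111  0.488  1.721 -0.     0.929  1.244] w 91.66947851777827 0.0
M [0.007 0.009 0.014] [0.028 0.027 0.025] F [ 0.242 -0.221  0.301]  moment about horiz. normal (n=-sin,cos): 0.004941264019825889
```

Call:
carry_out(
  plan=[
    {"tx": 0, "ty": 0, "tz": -25, "rx": 0, "ry": 0, "rz": 0},
    {"tx": 0, "ty": 0, "tz": -15, "rx": 0, "ry": 0, "rz": 0},
    {"tx": 0, "ty": 0, "tz": -9, "rx": 0, "ry": 0, "rz": 0},
    {"tx": 0, "ty": 0, "tz": -5, "rx": 0, "ry": 0, "rz": 0},
    {"tx": 0, "ty": 0, "tz": 0, "rx": 0, "ry": 0, "rz": 0},
  ],
)

```text
time: 3.5
tool_pos: [503.0, 133.0, 3.9]
tcp_rot: [3.142, 0.0, 0.438]
contact_force: [0.5, 0.4, -0.4]
grip_width: 91.6
finger_force: 0.0
```

Call:
carry_out(
  plan=[
    {"tx": 0, "ty": 0, "tz": 0, "rx": 0, "ry": 0, "rz": 0},
    {"tx": 0, "ty": 0, "tz": 0, "rx": 0, "ry": 0, "rz": 0},
    {"tx": 0, "ty": 0, "tz": 0, "rx": 0, "ry": 0, "rz": 0},
    {"tx": 0, "ty": 0, "tz": 0, "rx": 0, "ry": 0, "rz": 0},
    {"tx": 0, "ty": 0, "tz": 0, "rx": 0, "ry": 0, "rz": 0},
    {"tx": 0, "ty": 0, "tz": 0, "rx": 0, "ry": 0, "rz": 0},
    {"tx": 0, "ty": 0, "tz": 0, "rx": 0, "ry": 0, "rz": 0},
    {"tx": 0, "ty": 0, "tz": 0, "rx": 0, "ry": 0, "rz": 0},
  ],
  gripper=1,
)

```text
time: 4.3
tool_pos: [503.0, 133.0, 3.9]
tcp_rot: [3.141, -0.0, 0.438]
contact_force: [0.3, 0.2, -0.2]
grip_width: 32.6
finger_force: 0.0
```

Call:
carry_out(
  plan=[
    {"tx": 0, "ty": 0, "tz": 0, "rx": 0, "ry": 0, "rz": 0},
    {"tx": 0, "ty": 0, "tz": 0, "rx": 0, "ry": 0, "rz": 0},
    {"tx": 0, "ty": 0, "tz": 0, "rx": 0, "ry": 0, "rz": 0},
    {"tx": 0, "ty": 0, "tz": 4, "rx": 0, "ry": 0, "rz": 0},
    {"tx": 0, "ty": 0, "tz": 6, "rx": 0, "ry": 0, "rz": 0},
    {"tx": 0, "ty": 0, "tz": 5, "rx": 0, "ry": 0, "rz": 0},
    {"tx": 0, "ty": 0, "tz": 0, "rx": 0, "ry": 0, "rz": 0},
    {"tx": 0, "ty": 0, "tz": 0, "rx": 0, "ry": 0, "rz": 0},
  ],
)

```text
time: 5.1
tool_pos: [503.1, 133.0, 19.2]
tcp_rot: [3.141, -0.001, 0.438]
contact_force: [0.8, 0.4, -0.6]
grip_width: 0.3
finger_force: 0.0
```

```bash
python3 mom.py lift1
```

```text
5.5 [502.874 132.98   18.818] [3.142 0.    0.438] [ 0.111  0.549  1.757 -0.     0.836  1.244] w 0.27713784594677904 0.0
M [ 0.004  0.004 -0.005] [0.025 0.031 0.021] F [0.245 0.012 0.004]  moment about horiz. normal (n=-sin,cos): 0.0015920239908741452
```

Run:
```python
import cv2,numpy as np
a=cv2.imread("pics/lift1_6.png")[180:310,160:320];b=cv2.imread("pics/lift1_7.png")[130:270,130:310]
can=np.zeros((560,800,3),np.uint8)
a=cv2.resize(a,(400,325));b=cv2.resize(b,(400,311));can[:325,:400]=a;can[:311,400:]=b
cv2.imwrite("pics/c2.png",can[:330])
```

```text
(no output)
```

View pics/c2.png

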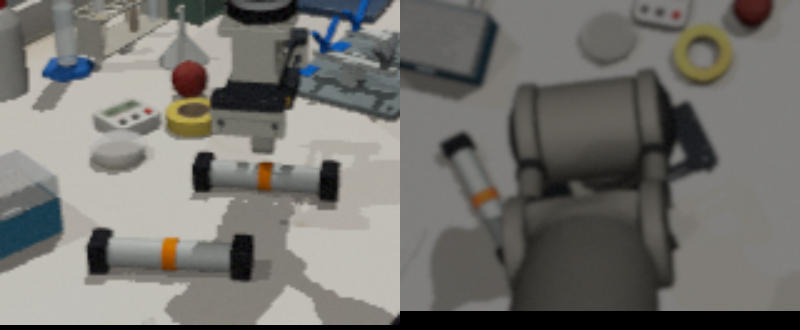

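The left crop shows cartridge one unmoved, with its collar at scene pixel (266,250). The closed fingertips sit behind and above it, so the grasp missed. I'll compare the two views.

Run:
```python
from h import *
np.set_printoptions(precision=1,suppress=True)
print("tcp->scene",proj("scene",[503,133,19]),"collar est",proj("scene",[504,133,17]),proj("scene",[498,306,17]))
print(proj("top",[503,133,19]))
for f in("scene0","lift1_6"):
    hsv=cv2.cvtColor(cv2.imread(f"pics/{f}.png"),cv2.COLOR_BGR2HSV);H,S,V=cv2.split(hsv)
    m=(H>5)&(H<20)&(S>150);m[:235]=0;m[300:]=0;m[:,:200]=0
    for a,c,p in blobs(m): print(f,a,c,ray("scene",c,17))
```

```text
tcp->scene [265.3 248.9] collar est [265.  249.5] [226.5 280.5]
[235.3 215.1]
scene0 51 [265.3 250.2] [501.1 135.8  17. ]
scene0 66 [227.2 281.1] [495.  307.1  17. ]
lift1_6 53 [265.3 250.1] [501.4 135.4  17. ]
lift1_6 66 [227.2 281.1] [495.  307.1  17. ]
```

Run:
```python
import cv2,numpy as np
a=cv2.imread("pics/lift1_6.png")[195:275,215:315];b=cv2.imread("pics/pre_6.png")[195:275,215:315]
can=np.hstack([cv2.resize(x,(400,320),interpolation=cv2.INTER_CUBIC) for x in(b,a)])
cv2.imwrite("pics/c3.png",can)
```

```text
(no output)
```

View pics/c3.png

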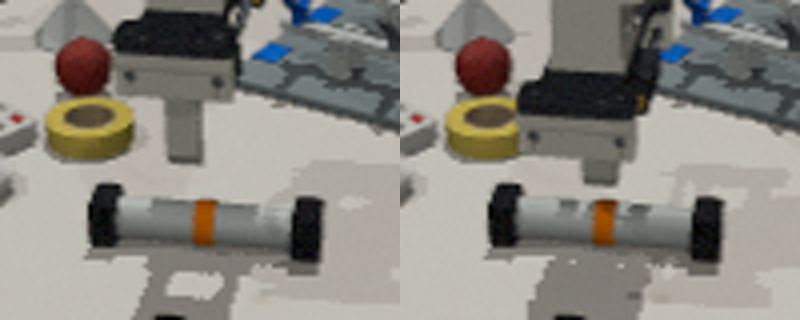

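Run:
```python
from h import *
np.set_printoptions(precision=1,suppress=True)
n=np.array([-.424,.906,0])
for d in(-65,-46,46,65):
  for z in(59,80): print(d,z,proj("scene",np.array([503.8,133,z])+n*d))
print("seen open tip 261,235; closed tip 264.8,240.7")
for z in(19,30,42,60): print(z,proj("scene",[503,133,z]))
```

```text
-65 59 [268.7 225.1]
-65 80 [268.7 218.5]
-46 59 [267.6 228.2]
-46 80 [267.5 221.5]
46 59 [261.8 244.5]
46 80 [261.7 237.5]
65 59 [260.5 248.2]
65 80 [260.4 241.1]
seen open tip 261,235; closed tip 264.8,240.7
19 [265.3 248.9]
30 [265.2 245.5]
42 [265.2 241.6]
60 [265.1 235.8]
```

The real fingertips sit about 30 mm above the reported TCP. In both pictures the tip is about 9 px too high, and the fingers closed just above the collar without contact. I'll open, then go lower in small steps while watching the force.

Call:
carry_out(
  plan=[
    {"tx": 0, "ty": 0, "tz": 0, "rx": 0, "ry": 0, "rz": 0},
    {"tx": 0, "ty": 0, "tz": 0, "rx": 0, "ry": 0, "rz": 0},
    {"tx": 0, "ty": 0, "tz": 0, "rx": 0, "ry": 0, "rz": 0},
    {"tx": 0, "ty": 0, "tz": 0, "rx": 0, "ry": 0, "rz": 0},
    {"tx": 0, "ty": 0, "tz": 0, "rx": 0, "ry": 0, "rz": 0},
    {"tx": 0, "ty": 0, "tz": 0, "rx": 0, "ry": 0, "rz": 0},
    {"tx": 0, "ty": 0, "tz": 0, "rx": 0, "ry": 0, "rz": 0},
    {"tx": 0, "ty": 0, "tz": 0, "rx": 0, "ry": 0, "rz": 0},
    {"tx": 0, "ty": 0, "tz": -10, "rx": 0, "ry": 0, "rz": 0},
    {"tx": 0, "ty": 0, "tz": -8, "rx": 0, "ry": 0, "rz": 0},
    {"tx": 0, "ty": 0, "tz": 0, "rx": 0, "ry": 0, "rz": 0},
  ],
  gripper=0.2,
)

```text
time: 6.6
tool_pos: [501.8, 132.8, -0.7]
tcp_rot: [-3.141, 0.003, 0.438]
contact_force: [0.5, 0.2, 0.6]
grip_width: 73.3
finger_force: 0.0
```

Run:
```python
from h import *
im=bot.capture("scene")[:,:,::-1];im2=bot.capture("top")[:,:,::-1];cv2.imwrite("pics/s4.png",im);o=bot.get_obs();print(o["time"],o["tool_pos"],o["contact_force"],o["grip_width"])
can=np.hstack([cv2.resize(im[185:285,205:325],(480,400),interpolation=cv2.INTER_CUBIC),cv2.resize(im2[180:260,190:270],(320,400)[::1],interpolation=cv2.INTER_CUBIC)])
cv2.imwrite("pics/c4.png",can)
```

```text
6.7 [5.02601967e+02 1.32977613e+02 3.81552918e-01] [ 0.45089506 -0.08600573  0.26336777] 73.33577264776999
```

View pics/c4.png

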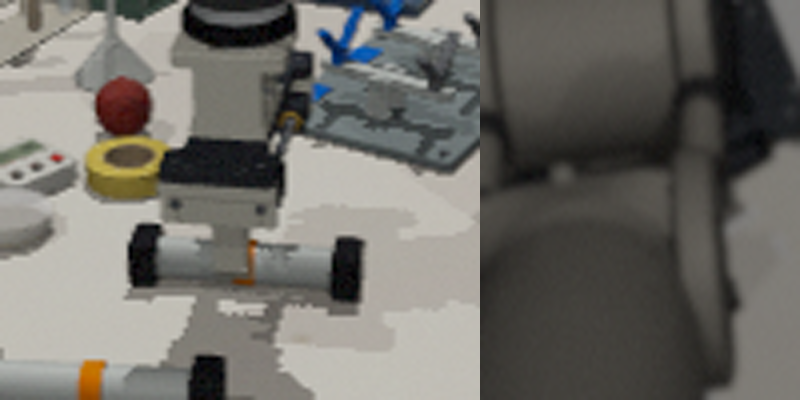

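The near finger straddles the tube with its tip at scene pixel (262,252), about 30 mm above the reported TCP. So I'll descend further.

Call:
carry_out(
  plan=[
    {"tx": 0, "ty": 0, "tz": -10, "rx": 0, "ry": 0, "rz": 0},
    {"tx": 0, "ty": 0, "tz": -8, "rx": 0, "ry": 0, "rz": 0},
    {"tx": 0, "ty": 0, "tz": -3, "rx": 0, "ry": 0, "rz": 0},
    {"tx": 0, "ty": 0, "tz": -2, "rx": 0, "ry": 0, "rz": 0},
    {"tx": 0, "ty": 0, "tz": 0, "rx": 0, "ry": 0, "rz": 0},
  ],
)

```text
time: 7.2
tool_pos: [502.8, 133.0, -22.4]
tcp_rot: [-3.141, 0.001, 0.438]
contact_force: [-0.2, 0.2, 0.7]
grip_width: 73.5
finger_force: 0.0
```

```bash
python3 mom.py s5
python3 - <<'E'
from h import *
im=cv2.imread("pics/s5_6.png");cv2.imwrite("pics/c5.png",cv2.resize(im[205:275,225:305],(640,560),interpolation=cv2.INTER_CUBIC))
E
```

```text
7.6 [503.079 132.988 -21.887] [ 3.141 -0.     0.438] [ 0.111  0.616  1.784 -0.     0.742  1.244] w 73.28267259991084 0.0
M [-0.005  0.005 -0.011] [0.041 0.03  0.02 ] F [0.058 0.046 0.061]  moment about horiz. normal (n=-sin,cos): 0.006344556767068876
```

View pics/c5.png

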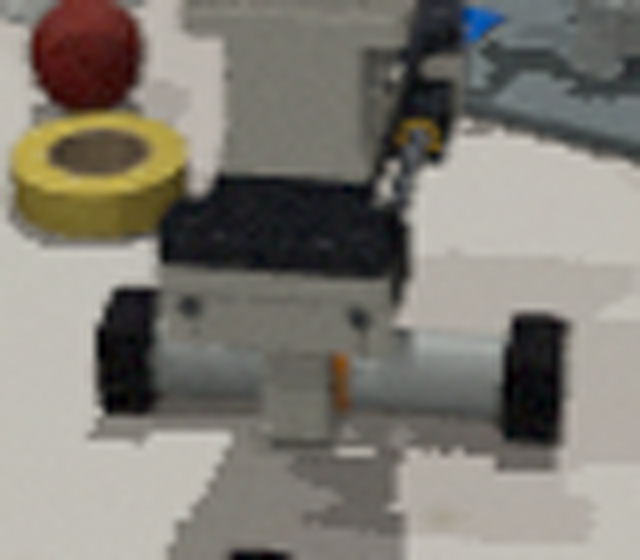

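The fingers straddle the collar with the tip at pixel (262,260), roughly 8-10 mm above the bench. I'll go 3 mm lower, close and lift slightly.

Call:
carry_out(
  plan=[
    {"tx": 0, "ty": 0, "tz": -3, "rx": 0, "ry": 0, "rz": 0},
    {"tx": 0, "ty": 0, "tz": 0, "rx": 0, "ry": 0, "rz": 0},
    {"tx": 0, "ty": 0, "tz": 0, "rx": 0, "ry": 0, "rz": 0},
    {"tx": 0, "ty": 0, "tz": 0, "rx": 0, "ry": 0, "rz": 0},
    {"tx": 0, "ty": 0, "tz": 0, "rx": 0, "ry": 0, "rz": 0},
    {"tx": 0, "ty": 0, "tz": 0, "rx": 0, "ry": 0, "rz": 0},
    {"tx": 0, "ty": 0, "tz": 0, "rx": 0, "ry": 0, "rz": 0},
    {"tx": 0, "ty": 0, "tz": 0, "rx": 0, "ry": 0, "rz": 0},
  ],
  gripper=1,
)

```text
time: 8.4
tool_pos: [503.0, 133.0, -25.0]
tcp_rot: [3.141, -0.0, 0.438]
contact_force: [-0.1, 0.2, 0.5]
grip_width: 31.3
finger_force: 30.0
```

Call:
carry_out(
  plan=[
    {"tx": 0, "ty": 0, "tz": 4, "rx": 0, "ry": 0, "rz": 0},
    {"tx": 0, "ty": 0, "tz": 6, "rx": 0, "ry": 0, "rz": 0},
    {"tx": 0, "ty": 0, "tz": 5, "rx": 0, "ry": 0, "rz": 0},
    {"tx": 0, "ty": 0, "tz": 0, "rx": 0, "ry": 0, "rz": 0},
    {"tx": 0, "ty": 0, "tz": 0, "rx": 0, "ry": 0, "rz": 0},
  ],
)

```text
time: 8.9
tool_pos: [503.0, 133.0, -9.9]
tcp_rot: [3.141, -0.0, 0.438]
contact_force: [-1.3, -0.1, -5.2]
grip_width: 30.8
finger_force: 30.0
```

```bash
python3 mom.py s6
python3 - <<'E'
from h import *
hs=[]
for f in("s5_6","s6_6"):
    V=cv2.cvtColor(cv2.imread(f"pics/{f}.png"),cv2.COLOR_BGR2HSV)[:,:,2]
    m=V<45;m[:235]=0;m[265:]=0;m[:,:230]=0;m[:,305:]=0
    print(f,[(a,c.round(1)) for a,c,p in blobs(m)])
E
```

```text
9.3 [502.868 132.997 -10.176] [-3.142  0.     0.438] [ 0.111  0.596  1.777 -0.     0.769  1.244] w 31.287741303965262 29.999504685401917
M [ 0.037 -0.113 -0.   ] [0.028 0.032 0.045] F [ 0.327 -0.024 -4.814]  moment about horiz. normal (n=-sin,cos): -0.11841222608100282
s5_6 [(np.int32(117), array([261.5, 236.5])), (np.int32(95), array([240.4, 248.7])), (np.int32(100), array([291. , 252.1]))]
s6_6 [(np.int32(92), array([240.1, 243.5])), (np.int32(100), array([291.1, 248.3]))]
```

Cartridge one weighs 4.8 N. Both the moment (-0.12 N m) and the caps in the picture (near cap raised less) put the heavy end at -x, the robot side. I'll lower it and regrip 23 mm towards that end.

Call:
carry_out(
  plan=[
    {"tx": 0, "ty": 0, "tz": -6, "rx": 0, "ry": 0, "rz": 0},
    {"tx": 0, "ty": 0, "tz": -5, "rx": 0, "ry": 0, "rz": 0},
    {"tx": 0, "ty": 0, "tz": -4, "rx": 0, "ry": 0, "rz": 0},
    {"tx": 0, "ty": 0, "tz": 0, "rx": 0, "ry": 0, "rz": 0},
  ],
)

```text
time: 9.7
tool_pos: [502.8, 133.0, -25.0]
tcp_rot: [-3.142, 0.0, 0.438]
contact_force: [-1.7, 1.3, 0.3]
grip_width: 30.8
finger_force: 30.0
```

Call:
carry_out(
  plan=[
    {"tx": 0, "ty": 0, "tz": 0, "rx": 0, "ry": 0, "rz": 0},
    {"tx": 0, "ty": 0, "tz": 0, "rx": 0, "ry": 0, "rz": 0},
    {"tx": 0, "ty": 0, "tz": 0, "rx": 0, "ry": 0, "rz": 0},
    {"tx": 0, "ty": 0, "tz": 0, "rx": 0, "ry": 0, "rz": 0},
    {"tx": -7, "ty": -3.3, "tz": 0, "rx": 0, "ry": 0, "rz": 0},
    {"tx": -7, "ty": -3.3, "tz": 0, "rx": 0, "ry": 0, "rz": 0},
    {"tx": -7, "ty": -3.4, "tz": 0, "rx": 0, "ry": 0, "rz": 0},
    {"tx": 0, "ty": 0, "tz": 0, "rx": 0, "ry": 0, "rz": 0},
  ],
  gripper=0.4,
)

```text
time: 10.5
tool_pos: [480.4, 122.5, -25.1]
tcp_rot: [-3.141, 0.002, 0.437]
contact_force: [0.8, 1.5, -0.6]
grip_width: 55.3
finger_force: 0.0
```

Call:
carry_out(
  plan=[
    {"tx": 0, "ty": 0, "tz": 0, "rx": 0, "ry": 0, "rz": 0},
    {"tx": 0, "ty": 0, "tz": 0, "rx": 0, "ry": 0, "rz": 0},
    {"tx": 0, "ty": 0, "tz": 0, "rx": 0, "ry": 0, "rz": 0},
    {"tx": 0, "ty": 0, "tz": 0, "rx": 0, "ry": 0, "rz": 0},
    {"tx": 0, "ty": 0, "tz": 0, "rx": 0, "ry": 0, "rz": 0},
    {"tx": 0, "ty": 0, "tz": 0, "rx": 0, "ry": 0, "rz": 0},
    {"tx": 0, "ty": 0, "tz": 0, "rx": 0, "ry": 0, "rz": 0},
  ],
  gripper=1,
)

```text
time: 11.2
tool_pos: [482.2, 123.1, -25.1]
tcp_rot: [3.141, -0.0, 0.438]
contact_force: [1.0, -0.5, -0.0]
grip_width: 27.8
finger_force: 30.0
```

Call:
carry_out(
  plan=[
    {"tx": 0, "ty": 0, "tz": 10, "rx": 0, "ry": 0, "rz": 0},
    {"tx": 0, "ty": 0, "tz": 25, "rx": 0, "ry": 0, "rz": 0},
    {"tx": 0, "ty": 0, "tz": 35, "rx": 0, "ry": 0, "rz": 0},
    {"tx": 0, "ty": 0, "tz": 35, "rx": 0, "ry": 0, "rz": 0},
    {"tx": 0, "ty": 0, "tz": 15, "rx": 0, "ry": 0, "rz": 0},
    {"tx": 0, "ty": 0, "tz": 0, "rx": 0, "ry": 0, "rz": 0},
  ],
)

```text
time: 11.8
tool_pos: [483.1, 123.1, 97.4]
tcp_rot: [3.14, -0.004, 0.438]
contact_force: [-0.1, 0.6, -4.7]
grip_width: 27.6
finger_force: 30.0
```

```bash
python3 mom.py s7
python3 - <<'E'
from h import *
hsv=cv2.cvtColor(cv2.imread("pics/s7_6.png"),cv2.COLOR_BGR2HSV);H,S,V=cv2.split(hsv)
m=(H>5)&(H<20)&(S>150);m[:180]=0;m[300:]=0;m[:,:200]=0;m[:,310:]=0
print([(a,c.round(1)) for a,c,p in blobs(m,8)])
m=V<45;m[:190]=0;m[265:]=0;m[:,:230]=0;m[:,305:]=0
print([(a,c.round(1)) for a,c,p in blobs(m)])
for z in range(80,140,10): print(z,proj("scene",[503,133,z]),proj("scene",[439,103,z]))
E
```

```text
12.2 [481.385 122.94   93.986] [-3.141  0.002  0.438] [ 0.096  0.406  1.746 -0.     0.992  1.229] w 27.736895844237118 29.99889860395342
M [0.004 0.002 0.002] [0.029 0.03  0.031] F [ 0.204  0.202 -4.592]  moment about horiz. normal (n=-sin,cos): 8.986434730565638e-05
[(np.int32(45), array([265., 212.])), (np.int32(66), array([227.2, 281.1]))]
[(np.int32(216), array([269.8, 192.8])), (np.int32(98), array([238.9, 210. ])), (np.int32(119), array([292.2, 213.2]))]
80 [264.95361832 229.31051248] [291.08465141 231.04922916]
90 [264.90006242 226.01142918] [291.12535008 227.73398125]
100 [264.84611991 222.68853014] [291.16634456 224.39463741]
110 [264.79178658 219.34155656] [291.20763808 221.03093395]
120 [264.73705817 215.97024584] [291.24923392 217.64260336]
130 [264.68193036 212.57433157] [291.29113543 214.22937419]
```

It's now balanced, with zero moment. Next I'll carry it to above the right cradle, turning 2.75 rad so the heavy end points to the blue side.

Call:
carry_out(
  plan=[
    {"tx": 4.7, "ty": -17.4, "tz": 0, "rx": 0, "ry": 0, "rz": 0.1374},
    {"tx": 4.7, "ty": -17.4, "tz": 0, "rx": 0, "ry": 0, "rz": 0.1374},
    {"tx": 4.7, "ty": -17.4, "tz": 0, "rx": 0, "ry": 0, "rz": 0.1374},
    {"tx": 4.7, "ty": -17.4, "tz": 0, "rx": 0, "ry": 0, "rz": 0.1374},
    {"tx": 4.7, "ty": -17.4, "tz": 0, "rx": 0, "ry": 0, "rz": 0.1374},
    {"tx": 4.7, "ty": -17.4, "tz": 0, "rx": 0, "ry": 0, "rz": 0.1374},
    {"tx": 4.7, "ty": -17.4, "tz": 0, "rx": 0, "ry": 0, "rz": 0.1374},
    {"tx": 4.7, "ty": -17.4, "tz": 0, "rx": 0, "ry": 0, "rz": 0.1374},
    {"tx": 4.7, "ty": -17.4, "tz": 0, "rx": 0, "ry": 0, "rz": 0.1374},
    {"tx": 4.7, "ty": -17.4, "tz": 0, "rx": 0, "ry": 0, "rz": 0.1374},
  ],
)

```text
time: 13.2
tool_pos: [528.8, -51.7, 94.3]
tcp_rot: [-3.141, -0.001, 1.817]
contact_force: [-0.8, -0.4, -4.7]
grip_width: 27.6
finger_force: 30.0
```

Call:
carry_out(
  plan=[
    {"tx": 4.7, "ty": -17.4, "tz": 0, "rx": 0, "ry": 0, "rz": 0.1374},
    {"tx": 4.7, "ty": -17.4, "tz": 0, "rx": 0, "ry": 0, "rz": 0.1374},
    {"tx": 4.7, "ty": -17.4, "tz": 0, "rx": 0, "ry": 0, "rz": 0.1374},
    {"tx": 4.7, "ty": -17.4, "tz": 0, "rx": 0, "ry": 0, "rz": 0.1374},
    {"tx": 4.7, "ty": -17.4, "tz": 0, "rx": 0, "ry": 0, "rz": 0.1374},
    {"tx": 4.7, "ty": -17.4, "tz": 0, "rx": 0, "ry": 0, "rz": 0.1374},
    {"tx": 4.7, "ty": -17.4, "tz": 0, "rx": 0, "ry": 0, "rz": 0.1374},
    {"tx": 4.7, "ty": -17.4, "tz": 0, "rx": 0, "ry": 0, "rz": 0.1374},
    {"tx": 4.7, "ty": -17.4, "tz": 0, "rx": 0, "ry": 0, "rz": 0.1374},
    {"tx": 4.7, "ty": -17.4, "tz": 0, "rx": 0, "ry": 0, "rz": 0.1374},
    {"tx": 0, "ty": 0, "tz": 0, "rx": 0, "ry": 0, "rz": 0},
  ],
)

```text
time: 14.3
tool_pos: [576.1, -227.3, 94.0]
tcp_rot: [-3.141, -0.0, -3.096]
contact_force: [1.2, 0.1, -5.2]
grip_width: 27.6
finger_force: 30.0
```

```bash
python3 mom.py s8
python3 - <<'E'
from h import *
a=cv2.imread("pics/s8_6.png")[130:240,240:370];b=cv2.imread("pics/s8_7.png")[120:240,310:420]
cv2.imwrite("pics/c8.png",np.hstack([cv2.resize(a,(440,372)),cv2.resize(b,(341,372))]))
for n,X in dict(collar=[553,-226,136],blue=[623,-223,136],grey=[483,-229,136]).items(): print(n,proj("scene",X),proj("top",X))
E
```

```text
14.7 [ 575.914 -224.393   94.969] [ 3.141 -0.    -3.097] [-0.496  0.602  1.393  0.     1.148 -2.111] w 27.806375843970514 29.9990101181902
M [ 0.118 -0.123 -0.005] [0.034 0.043 0.017] F [-0.109  0.069 -4.507]  moment about horiz. normal (n=-sin,cos): 0.12760226861328533
collar [314.6254977  167.39317407] [383.50012687 184.47969586]
blue [296.00626654 163.68484978] [380.93859066 155.44882191]
grey [334.05796831 171.26346829] [386.10995664 214.05789929]
```

View pics/c8.png

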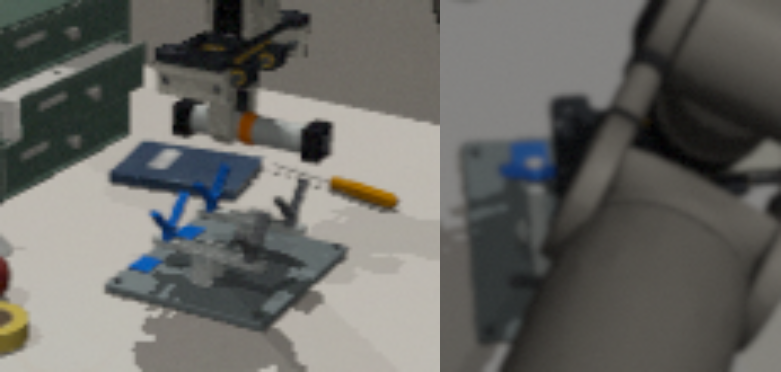

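Run:
```python
from h import *
hsv=cv2.cvtColor(cv2.imread("pics/s8_6.png"),cv2.COLOR_BGR2HSV);H,S,V=cv2.split(hsv)
m=(H>5)&(H<20)&(S>150);m[:150]=0;m[182:]=0;m[:,:300]=0;m[:,330:]=0
for a,c,p in blobs(m,4): print(a,c.round(1),p.min(0),p.max(0))
m=V<50;m[:155]=0;m[180:]=0;m[:,:285]=0;m[:,345:]=0
for a,c,p in blobs(m,20): print(a,c.round(1),p.min(0),p.max(0))
for x in(-80,-60,-7,7,60,80): print(x,proj("scene",[553+x,-226+.044*x,136]).round(1))
# stand yoke check in scene, initial picture: blue tips region for left/right
hsv=cv2.cvtColor(cv2.imread("pics/s8_6.png"),cv2.COLOR_BGR2HSV);H,S,V=cv2.split(hsv)
m=(H>100)&(H<125)&(S>150);m[:170]=0;m[:,:270]=0
for a,c,p in blobs(m,8): print("blue",a,c.round(1),p.min(0),p.max(0), p[p[:,1].argmin()])
for n,s in dict(L=(549,-136),R=(553,-226)).items():
  for sd in(28,-28): print(n,sd,proj("scene",[s[0]+44-.044*sd,s[1]+2+sd,84]).round(1))
```

```text
33 [312.2 167. ] [310 163] [315 171]
25 [311.  158.3] [309 155] [313 162]
51 [293.8 164.2] [291 159] [298 169]
85 [332.6 171.4] [329 166] [337 177]
-80 [336.9 171.8]
-60 [331.2 170.7]
-7 [316.5 167.8]
7 [312.7 167. ]
60 [298.6 164.2]
80 [293.4 163.2]
blue 63 [302.7 185. ] [297 178] [307 192] [305 178]
blue 76 [291.9 195. ] [285 186] [299 200] [293 186]
blue 26 [282.6 207.7] [279 206] [287 210] [282 206]
L 28 [285.  191.4]
L -28 [293.6 185.6]
R 28 [298.5 182.2]
R -28 [306.3 176.9]
```

The cartridge hangs level over the right cradle and sits about 3 mm too far blue-ward, which is within the play. I'll correct that and lower it.

Call:
carry_out(
  plan=[
    {"tx": -3, "ty": 0, "tz": -15, "rx": 0, "ry": 0, "rz": 0},
    {"tx": 0, "ty": 0, "tz": -18, "rx": 0, "ry": 0, "rz": 0},
    {"tx": 0, "ty": 0, "tz": -12, "rx": 0, "ry": 0, "rz": 0},
    {"tx": 0, "ty": 0, "tz": -7, "rx": 0, "ry": 0, "rz": 0},
    {"tx": 0, "ty": 0, "tz": -4, "rx": 0, "ry": 0, "rz": 0},
    {"tx": 0, "ty": 0, "tz": -2, "rx": 0, "ry": 0, "rz": 0},
    {"tx": 0, "ty": 0, "tz": 0, "rx": 0, "ry": 0, "rz": 0},
    {"tx": 0, "ty": 0, "tz": 0, "rx": 0, "ry": 0, "rz": 0},
  ],
)

```text
time: 15.5
tool_pos: [573.3, -225.2, 37.5]
tcp_rot: [-3.141, 0.001, -3.097]
contact_force: [0.8, -0.1, -5.3]
grip_width: 27.7
finger_force: 30.0
```

Run:
```python
from h import *
im=bot.capture("scene")[:,:,::-1];cv2.imwrite("pics/s9.png",im);o=bot.get_obs();print(o["time"],o["tool_pos"],o["contact_force"])
cv2.imwrite("pics/c9.png",cv2.resize(im[145:225,270:350],(560,560),interpolation=cv2.INTER_CUBIC))
```

```text
15.55 [ 573.33131925 -225.19864043   37.52310296] [ 0.39146072  0.05941004 -4.88106538]
```

View pics/c9.png

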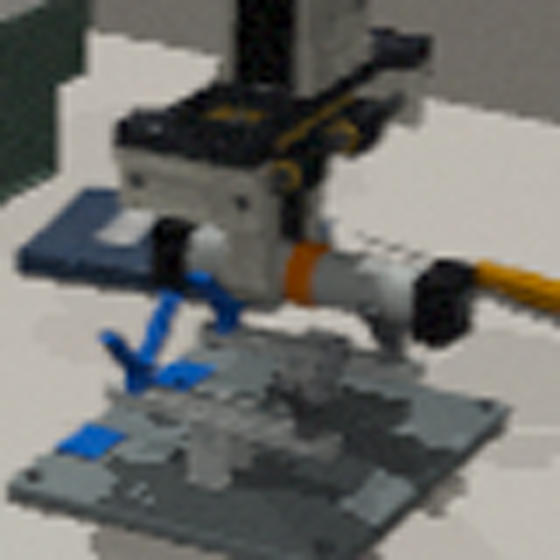

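The cartridge is just above the V's. The blue yoke at (200,290) lies inside the blue-end cap and the grey yoke inside the other cap, so I'll lower the last few mm.

Call:
carry_out(
  plan=[
    {"tx": 0, "ty": 0, "tz": -3, "rx": 0, "ry": 0, "rz": 0},
    {"tx": 0, "ty": 0, "tz": -2, "rx": 0, "ry": 0, "rz": 0},
    {"tx": 0, "ty": 0, "tz": 0, "rx": 0, "ry": 0, "rz": 0},
    {"tx": 0, "ty": 0, "tz": 0, "rx": 0, "ry": 0, "rz": 0},
  ],
)

```text
time: 15.95
tool_pos: [573.2, -225.5, 32.6]
tcp_rot: [-3.141, 0.001, -3.097]
contact_force: [-0.3, -2.4, 2.4]
grip_width: 27.6
finger_force: 30.0
```

Call:
carry_out(
  plan=[
    {"tx": 0, "ty": 0, "tz": 0, "rx": 0, "ry": 0, "rz": 0},
    {"tx": 0, "ty": 0, "tz": 0, "rx": 0, "ry": 0, "rz": 0},
    {"tx": 0, "ty": 0, "tz": 0, "rx": 0, "ry": 0, "rz": 0},
    {"tx": 0, "ty": 0, "tz": 0, "rx": 0, "ry": 0, "rz": 0},
    {"tx": 0, "ty": 0, "tz": 10, "rx": 0, "ry": 0, "rz": 0},
    {"tx": 0, "ty": 0, "tz": 20, "rx": 0, "ry": 0, "rz": 0},
    {"tx": 0, "ty": 0, "tz": 30, "rx": 0, "ry": 0, "rz": 0},
    {"tx": 0, "ty": 0, "tz": 40, "rx": 0, "ry": 0, "rz": 0},
    {"tx": 0, "ty": 0, "tz": 40, "rx": 0, "ry": 0, "rz": 0},
  ],
  gripper=0.4,
)

```text
time: 16.85
tool_pos: [572.7, -224.8, 173.9]
tcp_rot: [3.141, -0.0, -3.097]
contact_force: [1.1, -0.4, -0.2]
grip_width: 55.0
finger_force: 0.0
```

Run:
```python
from h import *
im=bot.capture("scene")[:,:,::-1];cv2.imwrite("pics/s10.png",im);o=bot.get_obs();print(o["time"],o["tool_pos"],o["contact_force"])
cv2.imwrite("pics/c10.png",cv2.resize(im[145:225,270:350],(560,560),interpolation=cv2.INTER_CUBIC))
```

```text
16.9 [ 575.83609792 -226.41203903  181.95109276] [ 1.62650475 -0.63940255  6.10816743]
```

View pics/c10.png

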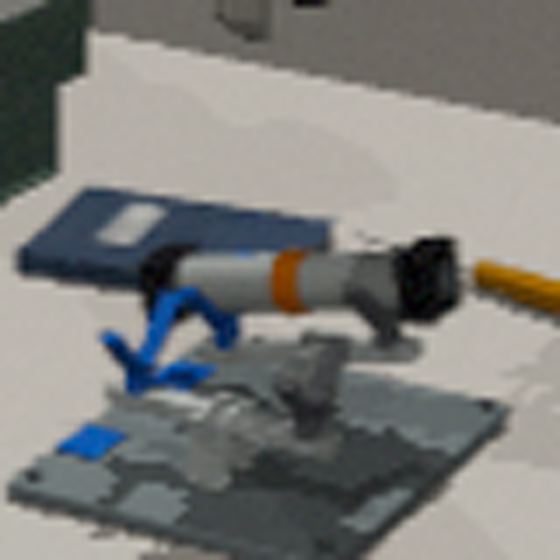

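The right cradle is tipped blue-down: the blue-end cap at (160,275) is low and the grey-end cap at (430,280) is raised, with the tube in both yokes. Now cartridge two.

Call:
carry_out(
  plan=[
    {"tx": -3.8, "ty": 26.55, "tz": 0, "rx": 0, "ry": 0, "rz": -0.1345},
    {"tx": -3.8, "ty": 26.55, "tz": 0, "rx": 0, "ry": 0, "rz": -0.1345},
    {"tx": -3.8, "ty": 26.55, "tz": 0, "rx": 0, "ry": 0, "rz": -0.1345},
    {"tx": -3.8, "ty": 26.55, "tz": 0, "rx": 0, "ry": 0, "rz": -0.1345},
    {"tx": -3.8, "ty": 26.55, "tz": 0, "rx": 0, "ry": 0, "rz": -0.1345},
    {"tx": -3.8, "ty": 26.55, "tz": 0, "rx": 0, "ry": 0, "rz": -0.1345},
    {"tx": -3.8, "ty": 26.55, "tz": 0, "rx": 0, "ry": 0, "rz": -0.1345},
    {"tx": -3.8, "ty": 26.55, "tz": 0, "rx": 0, "ry": 0, "rz": -0.1345},
    {"tx": -3.8, "ty": 26.55, "tz": 0, "rx": 0, "ry": 0, "rz": -0.1345},
    {"tx": -3.8, "ty": 26.55, "tz": 0, "rx": 0, "ry": 0, "rz": -0.1345},
  ],
  gripper=0.2,
)

```text
time: 17.9
tool_pos: [534.8, 41.6, 172.6]
tcp_rot: [3.141, 0.0, 1.835]
contact_force: [0.7, 0.4, 0.1]
grip_width: 73.6
finger_force: 0.0
```

Call:
carry_out(
  plan=[
    {"tx": -3.8, "ty": 26.55, "tz": 0, "rx": 0, "ry": 0, "rz": -0.1345},
    {"tx": -3.8, "ty": 26.55, "tz": 0, "rx": 0, "ry": 0, "rz": -0.1345},
    {"tx": -3.8, "ty": 26.55, "tz": 0, "rx": 0, "ry": 0, "rz": -0.1345},
    {"tx": -3.8, "ty": 26.55, "tz": 0, "rx": 0, "ry": 0, "rz": -0.1345},
    {"tx": -3.8, "ty": 26.55, "tz": 0, "rx": 0, "ry": 0, "rz": -0.1345},
    {"tx": -3.8, "ty": 26.55, "tz": -10, "rx": 0, "ry": 0, "rz": -0.1345},
    {"tx": -3.8, "ty": 26.55, "tz": -20, "rx": 0, "ry": 0, "rz": -0.1345},
    {"tx": -3.8, "ty": 26.55, "tz": -25, "rx": 0, "ry": 0, "rz": -0.1345},
    {"tx": -3.8, "ty": 26.55, "tz": -25, "rx": 0, "ry": 0, "rz": -0.1345},
    {"tx": -3.8, "ty": 26.55, "tz": -20, "rx": 0, "ry": 0, "rz": -0.1345},
    {"tx": 0, "ty": 0, "tz": -15, "rx": 0, "ry": 0, "rz": 0},
    {"tx": 0, "ty": 0, "tz": 0, "rx": 0, "ry": 0, "rz": 0},
  ],
)

```text
time: 19.1
tool_pos: [495.3, 306.2, 55.2]
tcp_rot: [-3.141, 0.004, 0.498]
contact_force: [0.5, -0.1, 0.3]
grip_width: 73.1
finger_force: 0.0
```

```bash
python3 mom.py s11
python3 - <<'E'
from h import *
hsv=cv2.cvtColor(cv2.imread("pics/s11_6.png"),cv2.COLOR_BGR2HSV);H,S,V=cv2.split(hsv)
m=(H>5)&(H<20)&(S>150)
for a,c,p in blobs(m,10): print(a,c.round(1),ray("scene",c,17).round(1))
E
```

```text
19.5 [497.535 305.781  57.82 ] [ 3.141 -0.001  0.495] [ 0.42   0.587  1.539 -0.     1.014  1.496] w 73.32355273628838 0.0
M [-0.009 -0.017  0.016] [0.024 0.027 0.032] F [0.077 0.218 0.085]  moment about horiz. normal (n=-sin,cos): -0.010392982066486789
28 [310.4 184.9] [ 630.1 -340.1   17. ]
50 [347.3 187.1] [ 506.9 -395.6   17. ]
66 [227.2 281.1] [494.9 307.2  17. ]
10 [237.8 332.6] [358.7 439.6  17. ]
```

Call:
carry_out(
  plan=[
    {"tx": 0, "ty": 0, "tz": -25, "rx": 0, "ry": 0, "rz": 0},
    {"tx": 0, "ty": 0, "tz": -25, "rx": 0, "ry": 0, "rz": 0},
    {"tx": 0, "ty": 0, "tz": -16, "rx": 0, "ry": 0, "rz": 0},
    {"tx": 0, "ty": 0, "tz": -9, "rx": 0, "ry": 0, "rz": 0},
    {"tx": 0, "ty": 0, "tz": -5, "rx": 0, "ry": 0, "rz": 0},
    {"tx": 0, "ty": 0, "tz": -2, "rx": 0, "ry": 0, "rz": 0},
    {"tx": 0, "ty": 0, "tz": 0, "rx": 0, "ry": 0, "rz": 0},
    {"tx": 0, "ty": 0, "tz": 0, "rx": 0, "ry": 0, "rz": 0},
  ],
)

```text
time: 20.3
tool_pos: [497.5, 306.2, -24.3]
tcp_rot: [3.141, -0.001, 0.496]
contact_force: [-0.3, 0.5, 0.1]
grip_width: 73.4
finger_force: 0.0
```

Call:
carry_out(
  plan=[
    {"tx": 0, "ty": 0, "tz": 0, "rx": 0, "ry": 0, "rz": 0},
    {"tx": 0, "ty": 0, "tz": 0, "rx": 0, "ry": 0, "rz": 0},
    {"tx": 0, "ty": 0, "tz": 0, "rx": 0, "ry": 0, "rz": 0},
    {"tx": 0, "ty": 0, "tz": 0, "rx": 0, "ry": 0, "rz": 0},
    {"tx": 0, "ty": 0, "tz": 0, "rx": 0, "ry": 0, "rz": 0},
    {"tx": 0, "ty": 0, "tz": 0, "rx": 0, "ry": 0, "rz": 0},
    {"tx": 0, "ty": 0, "tz": 0, "rx": 0, "ry": 0, "rz": 0},
    {"tx": 0, "ty": 0, "tz": 0, "rx": 0, "ry": 0, "rz": 0},
  ],
  gripper=1,
)

```text
time: 21.1
tool_pos: [496.9, 306.1, -25.1]
tcp_rot: [3.142, 0.0, 0.496]
contact_force: [-0.1, -0.2, 1.0]
grip_width: 31.0
finger_force: 30.0
```

Call:
carry_out(
  plan=[
    {"tx": 0, "ty": 0, "tz": 4, "rx": 0, "ry": 0, "rz": 0},
    {"tx": 0, "ty": 0, "tz": 6, "rx": 0, "ry": 0, "rz": 0},
    {"tx": 0, "ty": 0, "tz": 5, "rx": 0, "ry": 0, "rz": 0},
    {"tx": 0, "ty": 0, "tz": 0, "rx": 0, "ry": 0, "rz": 0},
    {"tx": 0, "ty": 0, "tz": 0, "rx": 0, "ry": 0, "rz": 0},
  ],
)

```text
time: 21.6
tool_pos: [497.0, 306.0, -9.9]
tcp_rot: [3.141, -0.0, 0.496]
contact_force: [-0.3, -0.1, -3.4]
grip_width: 30.8
finger_force: 30.0
```

```bash
python3 mom.py s12
python3 - <<'E'
from h import *
for f in("s11_6","s12_6"):
    hsv=cv2.cvtColor(cv2.imread(f"pics/{f}.png"),cv2.COLOR_BGR2HSV);H,S,V=cv2.split(hsv)
    m=V<45;m[:262]=0;m[300:]=0;m[:,:180]=0;m[:,280:]=0
    print(f,[(a,c.round(1)) for a,c,p in blobs(m)])
E
```

```text
22.0 [496.866 305.965 -10.206] [3.142 0.    0.496] [ 0.421  0.679  1.591 -0.     0.872  1.496] w 30.958817182613057 29.99914973974228
M [-0.018  0.06  -0.005] [0.029 0.02  0.025] F [-0.012 -0.08  -4.548]  moment about horiz. normal (n=-sin,cos): 0.06184125454621213
s11_6 [(np.int32(121), array([198.9, 280.2])), (np.int32(146), array([256.1, 282.7]))]
s12_6 [(np.int32(186), array([217.7, 264.4])), (np.int32(102), array([198.1, 277. ])), (np.int32(145), array([256.1, 276.5]))]
```

Cartridge two weighs 4.5 N, and both the moment (+0.06) and the caps (far cap raised less) put its heavy end at +x. I'll lower it, regrip 23 mm towards that end and lift.

Call:
carry_out(
  plan=[
    {"tx": 0, "ty": 0, "tz": -6, "rx": 0, "ry": 0, "rz": 0},
    {"tx": 0, "ty": 0, "tz": -5, "rx": 0, "ry": 0, "rz": 0},
    {"tx": 0, "ty": 0, "tz": -4, "rx": 0, "ry": 0, "rz": 0},
    {"tx": 0, "ty": 0, "tz": 0, "rx": 0, "ry": 0, "rz": 0},
  ],
)

```text
time: 22.4
tool_pos: [496.6, 305.9, -25.1]
tcp_rot: [3.142, 0.001, 0.496]
contact_force: [-1.5, -0.5, 0.7]
grip_width: 31.1
finger_force: 30.0
```

Call:
carry_out(
  plan=[
    {"tx": 0, "ty": 0, "tz": 0, "rx": 0, "ry": 0, "rz": 0},
    {"tx": 0, "ty": 0, "tz": 0, "rx": 0, "ry": 0, "rz": 0},
    {"tx": 0, "ty": 0, "tz": 0, "rx": 0, "ry": 0, "rz": 0},
    {"tx": 0, "ty": 0, "tz": 0, "rx": 0, "ry": 0, "rz": 0},
    {"tx": 6.8, "ty": 3.6, "tz": 0, "rx": 0, "ry": 0, "rz": 0},
    {"tx": 6.7, "ty": 3.7, "tz": 0, "rx": 0, "ry": 0, "rz": 0},
    {"tx": 6.7, "ty": 3.7, "tz": 0, "rx": 0, "ry": 0, "rz": 0},
    {"tx": 0, "ty": 0, "tz": 0, "rx": 0, "ry": 0, "rz": 0},
  ],
  gripper=0.4,
)

```text
time: 23.2
tool_pos: [518.6, 317.7, -25.0]
tcp_rot: [3.141, -0.002, 0.496]
contact_force: [0.1, 0.1, 0.0]
grip_width: 55.2
finger_force: 0.0
```

Call:
carry_out(
  plan=[
    {"tx": 0, "ty": 0, "tz": 0, "rx": 0, "ry": 0, "rz": 0},
    {"tx": 0, "ty": 0, "tz": 0, "rx": 0, "ry": 0, "rz": 0},
    {"tx": 0, "ty": 0, "tz": 0, "rx": 0, "ry": 0, "rz": 0},
    {"tx": 0, "ty": 0, "tz": 0, "rx": 0, "ry": 0, "rz": 0},
    {"tx": 0, "ty": 0, "tz": 0, "rx": 0, "ry": 0, "rz": 0},
    {"tx": 0, "ty": 0, "tz": 0, "rx": 0, "ry": 0, "rz": 0},
    {"tx": 0, "ty": 0, "tz": 0, "rx": 0, "ry": 0, "rz": 0},
  ],
  gripper=1,
)

```text
time: 23.9
tool_pos: [517.0, 316.9, -25.0]
tcp_rot: [3.142, 0.0, 0.496]
contact_force: [-0.4, -0.2, 1.2]
grip_width: 28.1
finger_force: 30.0
```

Call:
carry_out(
  plan=[
    {"tx": 0, "ty": 0, "tz": 10, "rx": 0, "ry": 0, "rz": 0},
    {"tx": 0, "ty": 0, "tz": 25, "rx": 0, "ry": 0, "rz": 0},
    {"tx": 0, "ty": 0, "tz": 35, "rx": 0, "ry": 0, "rz": 0},
    {"tx": 0, "ty": 0, "tz": 35, "rx": 0, "ry": 0, "rz": 0},
    {"tx": 0, "ty": 0, "tz": 15, "rx": 0, "ry": 0, "rz": 0},
    {"tx": 0, "ty": 0, "tz": 0, "rx": 0, "ry": 0, "rz": 0},
  ],
)

```text
time: 24.5
tool_pos: [518.6, 317.7, 98.0]
tcp_rot: [3.141, -0.005, 0.496]
contact_force: [0.2, 0.1, -3.6]
grip_width: 27.6
finger_force: 30.0
```

```bash
python3 mom.py s13
python3 - <<'E'
from h import *
hsv=cv2.cvtColor(cv2.imread("pics/s13_6.png"),cv2.COLOR_BGR2HSV);H,S,V=cv2.split(hsv)
m=(H>5)&(H<20)&(S>150);m[:200]=0;m[300:]=0;m[:,:180]=0;m[:,290:]=0
print([(a,c.round(1)) for a,c,p in blobs(m,8)])
m=V<45;m[:215]=0;m[300:]=0;m[:,:180]=0;m[:,290:]=0
print([(a,c.round(1)) for a,c,p in blobs(m)])
X=np.array([497,306,136]);a=np.array([.88,.476,0])
for r in(-70,0,70): print(proj("scene",X+r*a))
# right cradle cartridge
m=V<45;m[:150]=0;m[215:]=0;m[:,:285]=0;m[:,345:]=0
print([(a,c.round(1)) for a,c,p in blobs(m)])
E
```

```text
24.9 [516.683 316.754  93.821] [-3.142  0.002  0.496] [ 0.424  0.583  1.43  -0.     1.13   1.499] w 27.776377232468437 29.997469489462674
M [ 0.001 -0.021 -0.019] [0.037 0.022 0.011] F [ 0.051 -0.447 -4.432]  moment about horiz. normal (n=-sin,cos): -0.018490375615960532
[(np.int32(75), array([224.8, 238.7]))]
[(np.int32(374), array([206.3, 219.4])), (np.int32(140), array([255.3, 239.9])), (np.int32(76), array([195.1, 241.6]))]
[254.06120396 239.26737857]
[224.23848681 238.06315589]
[194.66712452 236.86908277]
[(np.int32(80), array([330.2, 184.8])), (np.int32(33), array([292.3, 183.3]))]
```

It's balanced and level. I'll carry it to above the left cradle, turning -0.45 rad.

Call:
carry_out(
  plan=[
    {"tx": 3.8, "ty": -32.3, "tz": 0, "rx": 0, "ry": 0, "rz": -0.0323},
    {"tx": 3.8, "ty": -32.3, "tz": 0, "rx": 0, "ry": 0, "rz": -0.0323},
    {"tx": 3.8, "ty": -32.3, "tz": 0, "rx": 0, "ry": 0, "rz": -0.0323},
    {"tx": 3.8, "ty": -32.3, "tz": 0, "rx": 0, "ry": 0, "rz": -0.0323},
    {"tx": 3.8, "ty": -32.3, "tz": 0, "rx": 0, "ry": 0, "rz": -0.0323},
    {"tx": 3.8, "ty": -32.3, "tz": 0, "rx": 0, "ry": 0, "rz": -0.0323},
    {"tx": 3.8, "ty": -32.3, "tz": 0, "rx": 0, "ry": 0, "rz": -0.0323},
  ],
)

```text
time: 25.6
tool_pos: [543.7, 89.6, 94.6]
tcp_rot: [-3.142, 0.0, 0.268]
contact_force: [-0.4, -0.3, -4.0]
grip_width: 27.9
finger_force: 30.0
```

Call:
carry_out(
  plan=[
    {"tx": 3.8, "ty": -32.3, "tz": 0, "rx": 0, "ry": 0, "rz": -0.0323},
    {"tx": 3.8, "ty": -32.3, "tz": 0, "rx": 0, "ry": 0, "rz": -0.0323},
    {"tx": 3.8, "ty": -32.3, "tz": 0, "rx": 0, "ry": 0, "rz": -0.0323},
    {"tx": 3.8, "ty": -32.3, "tz": 0, "rx": 0, "ry": 0, "rz": -0.0323},
    {"tx": 3.8, "ty": -32.3, "tz": 0, "rx": 0, "ry": 0, "rz": -0.0323},
    {"tx": 3.8, "ty": -32.3, "tz": 0, "rx": 0, "ry": 0, "rz": -0.0323},
    {"tx": 3.8, "ty": -32.3, "tz": 0, "rx": 0, "ry": 0, "rz": -0.0323},
    {"tx": 0, "ty": 0, "tz": 0, "rx": 0, "ry": 0, "rz": 0},
    {"tx": 0, "ty": 0, "tz": 0, "rx": 0, "ry": 0, "rz": 0},
  ],
)

```text
time: 26.5
tool_pos: [570.0, -135.8, 94.3]
tcp_rot: [-3.141, 0.001, 0.042]
contact_force: [0.8, 0.5, -4.1]
grip_width: 27.4
finger_force: 30.0
```

```bash
python3 mom.py s14
python3 - <<'E'
from h import *
hsv=cv2.cvtColor(cv2.imread("pics/s14_6.png"),cv2.COLOR_BGR2HSV);H,S,V=cv2.split(hsv)
m=(H>5)&(H<20)&(S>150);m[:150]=0;m[200:]=0;m[:,:280]=0;m[:,330:]=0
for a,c,p in blobs(m,4): print(a,c.round(1),p.min(0),p.max(0))
m=V<50;m[:150]=0;m[200:]=0;m[:,:265]=0;m[:,345:]=0
for a,c,p in blobs(m,20): print(a,c.round(1),p.min(0),p.max(0))
for x in(-80,-60,-7,0,7,60,80): print(x,proj("scene",[549+x,-136+.044*x,136]).round(1))
E
```

```text
26.9 [ 570.416 -134.513   95.026] [ 3.142 -0.     0.045] [-0.362  0.548  1.493 -0.     1.101  1.164] w 27.264991404114447 29.997483668848872
M [ 0.032 -0.005  0.005] [0.013 0.026 0.032] F [ 0.042  0.157 -4.372]  moment about horiz. normal (n=-sin,cos): -0.005997183600132891
38 [301.3 176.1] [299 172] [304 181]
22 [310.3 186. ] [309 183] [312 189]
376 [291.1 155.5] [265 150] [315 171]
91 [268.6 166.1] [265 158] [277 173]
57 [281.8 173.5] [279 168] [285 179]
204 [325.9 183.3] [318 175] [334 193]
56 [286.8 183.6] [273 181] [294 188]
-80 [324.8 180.8]
-60 [319.  179.6]
-7 [303.7 176.4]
0 [301.7 175.9]
7 [299.8 175.5]
60 [285.2 172.4]
80 [279.8 171.3]
```

The collar is at (301.3,176.1), within half a pixel of the predicted position over the left seat. I'll lower it.

Call:
carry_out(
  plan=[
    {"tx": 0, "ty": 0, "tz": -15, "rx": 0, "ry": 0, "rz": 0},
    {"tx": 0, "ty": 0, "tz": -18, "rx": 0, "ry": 0, "rz": 0},
    {"tx": 0, "ty": 0, "tz": -12, "rx": 0, "ry": 0, "rz": 0},
    {"tx": 0, "ty": 0, "tz": -7, "rx": 0, "ry": 0, "rz": 0},
    {"tx": 0, "ty": 0, "tz": -4, "rx": 0, "ry": 0, "rz": 0},
    {"tx": 0, "ty": 0, "tz": -2, "rx": 0, "ry": 0, "rz": 0},
    {"tx": 0, "ty": 0, "tz": -3, "rx": 0, "ry": 0, "rz": 0},
    {"tx": 0, "ty": 0, "tz": 0, "rx": 0, "ry": 0, "rz": 0},
    {"tx": 0, "ty": 0, "tz": 0, "rx": 0, "ry": 0, "rz": 0},
  ],
)

```text
time: 27.8
tool_pos: [570.5, -135.3, 34.3]
tcp_rot: [3.141, -0.0, 0.044]
contact_force: [-0.1, -0.1, -4.2]
grip_width: 27.7
finger_force: 30.0
```

Call:
carry_out(
  plan=[
    {"tx": 0, "ty": 0, "tz": -2, "rx": 0, "ry": 0, "rz": 0},
    {"tx": 0, "ty": 0, "tz": 0, "rx": 0, "ry": 0, "rz": 0},
    {"tx": 0, "ty": 0, "tz": 0, "rx": 0, "ry": 0, "rz": 0},
  ],
)

```text
time: 28.1
tool_pos: [571.1, -135.6, 32.7]
tcp_rot: [3.141, -0.002, 0.044]
contact_force: [0.9, -0.3, 1.3]
grip_width: 27.5
finger_force: 30.0
```

Contact is made: the vertical force went from -4.2 to +1.3 N. I'll release and rise.

Call:
carry_out(
  plan=[
    {"tx": 0, "ty": 0, "tz": 0, "rx": 0, "ry": 0, "rz": 0},
    {"tx": 0, "ty": 0, "tz": 0, "rx": 0, "ry": 0, "rz": 0},
    {"tx": 0, "ty": 0, "tz": 0, "rx": 0, "ry": 0, "rz": 0},
    {"tx": 0, "ty": 0, "tz": 0, "rx": 0, "ry": 0, "rz": 0},
    {"tx": 0, "ty": 0, "tz": 10, "rx": 0, "ry": 0, "rz": 0},
    {"tx": 0, "ty": 0, "tz": 20, "rx": 0, "ry": 0, "rz": 0},
    {"tx": 0, "ty": 0, "tz": 30, "rx": 0, "ry": 0, "rz": 0},
    {"tx": 0, "ty": 0, "tz": 40, "rx": 0, "ry": 0, "rz": 0},
    {"tx": 0, "ty": 0, "tz": 40, "rx": 0, "ry": 0, "rz": 0},
    {"tx": 0, "ty": 0, "tz": 20, "rx": 0, "ry": 0, "rz": 0},
  ],
  gripper=0.4,
)

```text
time: 29.1
tool_pos: [571.6, -135.6, 196.8]
tcp_rot: [3.139, -0.006, 0.044]
contact_force: [0.7, -1.0, 0.5]
grip_width: 54.9
finger_force: 0.0
```

Call:
carry_out(
  plan=[
    {"tx": 0, "ty": 0, "tz": 0, "rx": 0, "ry": 0, "rz": 0},
    {"tx": 0, "ty": 0, "tz": 0, "rx": 0, "ry": 0, "rz": 0},
    {"tx": 0, "ty": 0, "tz": 0, "rx": 0, "ry": 0, "rz": 0},
    {"tx": 0, "ty": 0, "tz": 0, "rx": 0, "ry": 0, "rz": 0},
    {"tx": 0, "ty": 0, "tz": 0, "rx": 0, "ry": 0, "rz": 0},
    {"tx": 0, "ty": 0, "tz": 0, "rx": 0, "ry": 0, "rz": 0},
    {"tx": 0, "ty": 0, "tz": 0, "rx": 0, "ry": 0, "rz": 0},
    {"tx": 0, "ty": 0, "tz": 0, "rx": 0, "ry": 0, "rz": 0},
    {"tx": 0, "ty": 0, "tz": 0, "rx": 0, "ry": 0, "rz": 0},
    {"tx": 0, "ty": 0, "tz": 0, "rx": 0, "ry": 0, "rz": 0},
  ],
)

```text
time: 30.1
tool_pos: [570.4, -135.2, 192.0]
tcp_rot: [3.141, -0.0, 0.044]
contact_force: [-0.0, 0.4, -0.0]
grip_width: 55.3
finger_force: 0.0
```

Run:
```python
from h import *
im=bot.capture("scene")[:,:,::-1].copy();cv2.imwrite("pics/s15.png",im);o=bot.get_obs();print(o["time"],o["tool_pos"],o["contact_force"],o["grip_width"])
H,S,V=cv2.split(cv2.cvtColor(im,cv2.COLOR_BGR2HSV))
m=(H>5)&(H<20)&(S>150);m[:150]=0;m[205:]=0;m[:,:280]=0;m[:,335:]=0
for a,c,p in blobs(m,4): print("collar",a,c.round(1))
m=V<50;m[:165]=0;m[215:]=0;m[:,:265]=0;m[:,345:]=0
for a,c,p in blobs(m,15): print("dark",a,c.round(1),p.min(0),p.max(0))
for n,s in dict(L=(549,-136),R=(553,-226)).items():
  for t in(.22,0,-.22):
    # pivot 35 below the seat; tilt blue down
    pt=lambda u:[s[0]+u*np.cos(t)+35*np.sin(t), s[1]+.044*u, 40+35*np.cos(t)-u*np.sin(t)]
    print(n,t,[proj("scene",pt(u)).round(1) for u in(-70,0,70)])
a=cv2.imread("pics/scene0.png");d=cv2.absdiff(a,im).max(2)
for nm,(x0,x1,y0,y1) in dict(tape=(222,252,215,238),dish=(193,220,231,248)).items(): print(nm,d[y0:y1,x0:x1].mean())
t0=cv2.imread("pics/top0.png");t1=bot.capture("top")[:,:,::-1];d=cv2.absdiff(t0,t1).max(2);print("marker",d[265:285,380:450].mean(),"tape/dish top",d[135:170,205:285].mean())
```

```text
30.15 [ 570.3763371  -135.21543739  191.98287196] [ 0.78446825 -0.33111021 -0.48219364] 55.40287970981521
collar 28 [310.4 185.1]
collar 31 [298.5 194. ]
dark 71 [270.  167.9] [265 165] [277 172]
dark 209 [324.  190.1] [315 179] [334 200]
dark 76 [288.9 184.1] [273 180] [297 189]
dark 50 [280.3 194. ] [277 189] [285 200]
dark 27 [310.7 199.3] [306 196] [314 203]
dark 17 [326.8 211.8] [324 210] [329 213]
L 0.22 [array([318.6, 193.5]), array([299.3, 193.5]), array([280.9, 193.5])]
L 0 [array([321.1, 198.3]), array([301.3, 193.8]), array([282.4, 189.4])]
L -0.22 [array([322.6, 203.5]), array([303.4, 194.5]), array([284.9, 185.9])]
R 0.22 [array([330.8, 184. ]), array([312. , 184.3]), array([294.2, 184.5])]
R 0 [array([333.1, 188.7]), array([314. , 184.5]), array([295.7, 180.5])]
R -0.22 [array([334.5, 193.6]), array([316. , 185.2]), array([298.1, 177.2])]
tape 2.5565217391304347
dish 1.8845315904139432
marker 6.7628571428571425 tape/dish top 8.11
```

Both cartridges match the +0.22 rad (blue-down) prediction: left collar (298.5,194) with blue cap (280.3,194), right collar (310.4,185.1) with caps at rows 183-185. The other objects are untouched, so I'm handing in.

```bash
python3 -c "
from plant import bot
print(bot.close_job())"
```

```text
the job is handed in; nothing more can be done
None
```

I laid one cartridge in each cradle with its heavy end at the blue yoke; the last images showed both cradles tipped blue-down. I handed the job in at about 30 s with the gripper clear, but it returned no verdict.

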